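# Lock the roller-gap nut of a cane mill

## Robot

A 6-joint arm with a two-finger parallel gripper is mounted at the origin on the work surface. World frame = base frame: x ahead of the robot, y to its left, z up, the work surface at z = 0. Lengths are in m, angles in rad, forces in N, time in s.
With the tool pointing down it reaches from about 0.25 to 0.8 m from the base axis. Payload 3.9 kg.
Tool frame: the origin (TCP) lies between the finger pads; the fingertips stand env.finger_overhang ahead of it and the grasp point (between the pads) lies 5 mm behind it (env.finger_overhang is the distance from the TCP to the fingertips, in m); z points along the fingers, y is the line along which they close (so a half turn about z gives the same grasp; the last joint's range is limited). The gripper opens to 85 mm and grips with 20 to 120 N. Pads are 22 mm wide; open, the fingers measure 114 mm over their backs; the gripper's body (76 mm by 85 mm) begins 54 mm behind the grasp point. The pads swing forward as they close: fully open they stand 13 mm farther back than shut.
Start: joints at [1.122, 0.26, -0.138, 1.173, 0, 1.571], TCP at [0.228, 0.473, 0.245] pointing down, gripper open.
Joint ranges: [-2.78, 2.78], [-0.83, 1.72], [-1.28, 1.37], [-1.9, 2.12], [-1.57, 1.48], [-3.14, 3.14]. Speed limits (rad/s): [2.57, 2.57, 3.14, 3.14, 3.14, 3.14].

## Interface

Orientations are given as a 3x3 rotation matrix whose columns are the frame's x, y, z axes.
In Python, from bench import env gives the robot as it stands.
- The arm moves only by the tool move_arm, never from a script. Its argument "rows" is a list of rows, each a list of 3 entries, a list of its own where there are three numbers: the finger opening in mm, from 0 to 85.4, then the shift along the tool's x, y, z in mm, then the turn about the tool's z in degrees. A call has 1 to 20 rows; each row shifts and turns the commanded pose from where the row before left it, along the tool's axes as they then stand; what a row does not reach is not made up. A row lasts 1/10 s, in which the tool goes at most 50 mm and 8.59 degrees, less where a joint would pass 70% of its speed; a pose out of reach is approached as far as the arm can. A call with a gripper value outside its range is refused whole. The fingers move at their own pace and stop on an object; the grip force is fixed at half the most. Time passes only in rows, so rows that do not move let the fingers close. It gives the time, the measured TCP pose, the force, the opening and the grip force at its end, in the units of the state.
- env.state(): the state, without advancing time (a new reading comes with each control period).
- env.capture(name): name is "scene" or "top" or "wrist"; returns a dict with "frame" (480x640x3 uint8, red, green, blue), "mtx" (3x3 intrinsics, pixels), "rvec" (rotation vector, rad) and "tvec" (3), from world to camera coordinates, as OpenCV has them; the wrist camera has in their place "T_tool_cam" (4x4, takes a point from camera to tool coordinates, whose origin is the TCP and whose axes are the flange's). Camera axes: x right, y down, z forward; pixel columns grow to the right and rows downward; lengths in m; the calibration is good to about 2 mm. A picture is of the moment at which its call begins: read the wrist's pose just before it. There is no depth.
- env.finish_job(): hands the job in; it is judged then, once.
The state is a dict: "clock": time; "joint_positions": joint angles; "joint_velocities": joint speeds; "joint_efforts": joint torques, N m; "tcp_pos": TCP position; "orientation": TCP orientation; "contact_force": force on the tool from outside, world axes, zero at the start; "moment": the same for the moment, N m; "width": finger opening in m; "gripper_force": force on a finger pad.
Only numpy, scipy, OpenCV 4.12 (cv2) and the standard library are available. Lean on these libraries where they do the work, as an engineer would, in place of code of your own. Each camera call takes 0.05 s, during which the arm holds its last target. There are 200 camera calls.

## Task

The roller gap of the cane mill is set, but the left locknut is still slack. Slide the spanner onto the brass gap nut below it, with the handle bracing against the nut of the other screw so that the gap setting does not turn, and bring the locknut's lever round clockwise until it is nipped up firmly, without forcing it. Then take the spanner off and lay it flat on the cork mat again, leaving everything else where it stands.

Things in the scene. Friction and masses are not known exactly. Their poses are not given: they have to be found in the camera images.
- press: Hand-cranked steel cane mill, fixed: base 180 x 300 mm, two ribbed rollers between two cheeks, crank on its left (+y, out to 270 mm, 125 mm high), flat top bridge 110 (x) x 250 (y) mm, face 190 mm up. Origin: centre of underside; x from front (juice chute) to back, y along the rollers to its left. Two 20 mm gap screws stand on the bridge at y = +95 (slack, to be locked) and -95 mm (locked).
- gap_nut_seat (a point): Left gap nut (the lower nut): brass hexagon 30 mm across flats, 34.6 over corners, 16 mm high. Point: centre of its underside, on the bridge. Turns with the nut: its x axis is parallel to two flats and points away from the right screw; sliding the spanner on level along it leaves the handle lying just behind (+x side of the mill) the right screw. The screw's top is 52 mm above the bridge.
- gap_nut_corner (a point): A top corner of the left gap nut, 17.3 mm out along the nut's own x axis, 16 mm above the bridge; shows how far the nut has turned.
- gap_nut (a joint): Angle of the left gap nut, rad, growing clockwise from above; thread friction 0.15 N m. It is the set roller gap, to be kept: it may only take up the play of spanner and brace, up to 0.30 rad from its start. At 0 a spanner square on the flats has its handle just touching the brace nut; starts -0.08 to -0.02.
- lock_run (a joint): Turn of the left locknut (thin steel hexagon on top of the gap nut, 17 to 27 mm above the bridge), rad: starts -1.2 to -0.7 (slack, free, 0.03 N m), 0 when it touches the gap nut. Grows clockwise from above. From there it drags the gap nut round unless that is held.
- lock_pull (a joint): How far the left locknut is pulled tight beyond touching, rad: 0 at the start; grows only while the gap nut is held, needs about 0.45 N m to begin (6 N at the lever ball), 0.6 N m at 0.3, and stays where it is left. Properly nipped up: 0.15 to 0.50, best about 0.3 (17 degrees). More strains the thread; end stop at 0.70.
- lock_lever: Lever arm of the left locknut, in one piece with it. Origin: on the screw's axis at the bridge's face; x along the arm. Hub 29 mm across, 27 to 40 mm above the bridge; arm a 10 mm round bar that ends in the ball. Starts pointing to the mill's front (-x) within about 20 degrees and ends roughly to the mill's left (+y).
- lever_ball (a point): Centre of the black ball, 20 mm across, at the end of that lever: 72 mm from the screw's axis and 46 mm above the bridge. To tighten, it is pushed or led round the screw clockwise seen from above.
- brace_nut (a point): Foot of the right screw's axis on the bridge, 190 mm from the left screw. Its brass nut (30 mm across flats, 16 mm high, fixed, a flat towards the spanner) is what the spanner's handle bears on when the left gap nut is dragged clockwise. Its locknut's hub rises 40 mm, the screw 52 mm; its lever points outward to the mill's right.
- spanner: Loose flat steel spanner, one open end, straight head, 10 mm thick, 253 mm long, about 0.35 kg (varies). Origin: at the centre of mass, on the underside; x along the handle towards the jaw, z up. Handle 20 mm wide, from 145 mm behind to 50 mm ahead of the origin. Starts flat on the cork mat. Laid on the bridge with its jaw on the nut it lies there by itself.
- spanner_jaw (a point): Centre of the spanner's jaw, 90 mm ahead of its origin, on the underside: the nut's centre sits here when the spanner is home. Jaw 31.6 mm wide (about 6 degrees of play on the nut), throat 17.5 mm behind this point, flared tips ending 18 mm ahead of it; head 58 mm wide.
- mat: Cork mat 280 x 110 x 4 mm fixed on the sideboard, to the robot's right. Origin: centre of its underside; x along its length.
- jug: Loose clear glass mug-shaped juice jug with one handle, 84 mm across, 85 mm high, in front of the mill under the chute. Origin: centre of its underside. Leave alone.
- coaster: Round silicone coaster 96 mm across, 5 mm thick, under one tumbler. Origin: centre of its underside. Leave alone.
- tumbler_a: Squat glass tumbler 82 mm across, 85 mm high, on the coaster. Origin: centre of its underside. Leave alone.
- tumbler_b: The same tumbler, on the bare sideboard. Origin: centre of its underside. Leave alone.
- jigger: Steel double jigger 42 mm across, 86 mm high. Origin: centre of its underside. Leave alone.
- rum_bottle: Empty clear rum bottle 78 mm across, 286 mm high. Origin: centre of its underside. Leave alone.
- bamboo_box: Bamboo box with sliding lid, 140 x 230 x 92 mm. Origin: centre of its underside. Leave alone.
- ice_bucket: Chrome ice bucket with hinged lid, 166 mm across, 218 mm high. Origin: centre of its underside. Leave alone.

How it is judged:
On the way, in this order (a step that is already met when the one before it is completed fails the run):
1. the spanner's jaw is home on the left gap nut: its centre within 6 mm of the nut's axis, lying on the bridge (horizontal distance between spanner_jaw and gap_nut_seat below 0.006 m and z of spanner_jaw in the frame of gap_nut_seat between -0.004 and 0.006 m and angle between spanner's own z axis and vertical below 0.12 rad), for 0.3 s.
2. with the spanner on the gap nut, the locknut is pulled tight (lock_pull above 0.15 rad) (all of step 1 and value of joint lock_pull between 0.15 and 0.5 rad), for 0.3 s.
At the end, for the whole second after the job is handed in: The locknut is pulled 0.15 to 0.50 rad past touching, the gap nut has turned less than 0.30 rad in all (its corner within 5.2 mm of its start), and the spanner lies flat and still on the cork mat, its origin within 60 mm along and 45 mm across of the mat's centre (value of joint lock_pull between 0.15 and 0.5 rad and distance of gap_nut_corner from where it was at the start of the episode below 0.0052 m and x of spanner in the frame of mat between -0.06 and 0.06 m and y of spanner in the frame of mat between -0.045 and 0.045 m and z of spanner in the frame of mat below 0.008 m and angle between spanner's own z axis and vertical below 0.06 rad and linear speed of spanner below 0.02 m/s).
It fails at once if the gap setting is lost: the left gap nut has turned more than 0.35 rad (corner 6 mm from its start) (distance of gap_nut_corner from where it was at the start of the episode above 0.006 m).
It fails at once if the locknut is over-tightened (lock_pull above 0.55 rad) (value of joint lock_pull above 0.55 rad).
It fails at once if the lever is forced (more than 25 N from the fingers) (contact force between the fingers and lock_lever above 25 N).
It fails at once if the spanner is rammed into the mill (more than 120 N) (contact force between spanner and press above 120 N).
It fails at once if a bystander is moved more than 30 mm (distance of any of jug, coaster, tumbler_a, tumbler_b, jigger, rum_bottle, bamboo_box, ice_bucket from where it was at the start of the episode above 0.03 m).
It also fails if it takes over 72 s, if anything falls off the work surface, if the arm or the gripper's body presses on something with over 40 N, if the wrist force passes 120 N, or if a joint passes its speed limit or range.

## Working session

There is one attempt and no reset: what is moved stays moved. The work goes in short steps, Python scripts to look and compute and a tool call to move; the robot and the scene stay as the last step left them, time stands still between calls to the robot, and variables do not carry over. Pictures are saved under pics/ and viewed, at most 10 in all, crops included, and the job is handed in when it is done.

Besides the shell and the picture viewer there is one more tool, called after "Emit:" in YAML: its name, and indented under it one key for each argument. move_arm: Moves the arm, as the interface text tells. Its arguments: {"type":"object","properties":{"rows":{"type":"array","items":{"type":"array"}}},"required":["rows"]}

```bash
ls; mkdir -p pics
python3 - <<'E'
from bench import env
import cv2,pickle
s=env.state();print(s['clock'],s['tcp_pos'],s['orientation'],env.finger_overhang)
d={}
for n in("scene","top"):
    c=env.capture(n);d[n]=c;cv2.imwrite(f'pics/{n}0.png',c['frame'][:,:,::-1]);print(n,c['mtx'],c['rvec'],c['tvec'])
pickle.dump(d,open('cams.pkl','wb'))
E
```

```text
pics
0.0 [0.22750328 0.47241755 0.24447176] [[-9.00979008e-01  4.33861865e-01 -8.41685680e-04]
 [ 4.33862681e-01  9.00977318e-01 -1.74513731e-03]
 [ 1.19118058e-06 -1.93750809e-03 -9.99998123e-01]] 0.014
scene [[529.95487323   0.         320.5405155 ]
 [  0.         529.95487323 243.99356021]
 [  0.           0.           1.        ]] [ 1.97443253  1.13924545 -0.59029083] [-0.29935329 -0.15312178  1.96599081]
top [[505.72732778   0.         321.15121977]
 [  0.         505.72732778 241.74931799]
 [  0.           0.           1.        ]] [ 2.13229567 -2.10482037  0.19025877] [0.05004055 0.5754733  1.26806652]
```

View pics/scene0.png

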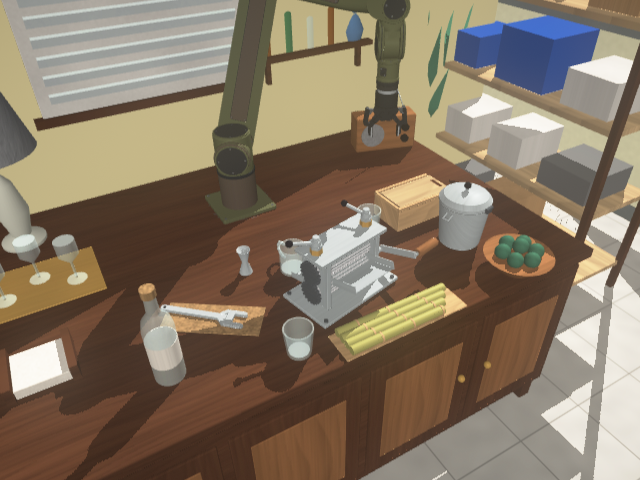

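View pics/top0.png

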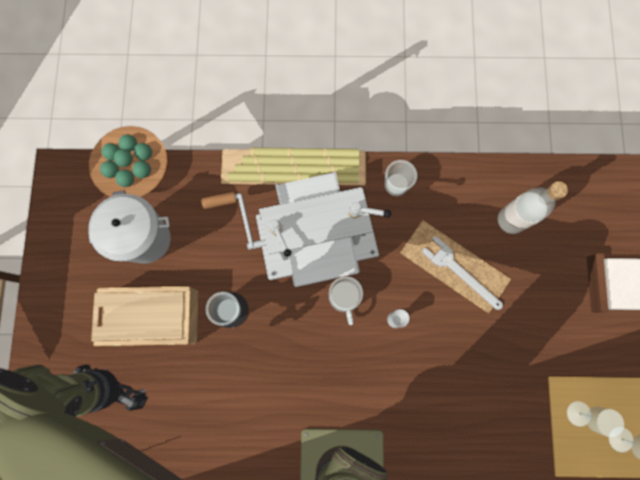

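The scene view shows the mill's left screw at about (366,212), the right at (316,240), and the spanner handle end at (165,310) with its jaw at (240,318). In the top view, the left screw is at (283,235), the right at (355,210), the spanner end at (498,304) and the jaw at (434,247).

```bash
cat > h.py <<'E'
import numpy as np,cv2,pickle
def P_of(c):
    R=cv2.Rodrigues(np.array(c['rvec']))[0];return R,np.array(c['tvec']).reshape(3),np.array(c['mtx'])
def ray(c,uv):
    R,t,K=P_of(c);d=R.T@np.linalg.inv(K)@np.array([uv[0],uv[1],1.]);return -R.T@t,d
def plane(c,uv,z):
    o,d=ray(c,uv);return o+d*(z-o[2])/d[2]
def tri(*cu):
    A=np.zeros((3,3));b=np.zeros(3);L=[]
    for c,u in cu:
        o,d=ray(c,u);d=d/np.linalg.norm(d);M=np.eye(3)-np.outer(d,d);A+=M;b+=M@o;L.append((M,o))
    x=np.linalg.solve(A,b);return x,max(np.linalg.norm(M@(x-o)) for M,o in L)
def proj(c,X):
    return cv2.projectPoints(np.array(X,float).reshape(-1,3),np.array(c['rvec']),np.array(c['tvec']),c['mtx'],None)[0].reshape(-1,2)
def wrist(env):
    s=env.state();c=env.capture('wrist');T=np.eye(4);T[:3,:3]=s['orientation'];T[:3,3]=s['tcp_pos']
    M=np.linalg.inv(T@np.array(c['T_tool_cam']));c['rvec']=cv2.Rodrigues(M[:3,:3])[0];c['tvec']=M[:3,3];return c,s
E
python3 - <<'E'
from h import *
np.set_printoptions(precision=4,suppress=True)
d=pickle.load(open('cams.pkl','rb'));t,s=d['top'],d['scene']
for n,a,b in(('end',(498,304),(165,310)),('jaw',(434,247),(240,318)),('L',(283,235),(366,212)),('R',(355,210),(316,240))):
    print(n,tri((t,a),(s,b)),plane(t,a,.014),plane(t,a,.235))
from bench import env
print(env.capture('wrist')['T_tool_cam'])
T=cv2.resize(t['frame'][165:320,240:520],None,fx=2.85,fy=2.85,interpolation=2)
cv2.imwrite('pics/tc.png',T[:,:,::-1])
E
```

```text
end (array([ 0.4235, -0.4092,  0.0035]), np.float64(0.003427854510411565)) [ 0.4217 -0.4091  0.014 ] [ 0.4061 -0.3343  0.235 ]
jaw (array([ 0.5733, -0.2413,  0.0147]), np.float64(0.004300369313954881)) [ 0.5718 -0.2455  0.014 ] [ 0.5315 -0.1977  0.235 ]
L (array([0.5655, 0.1571, 0.2216]), np.float64(0.015805153555687245)) [0.5998 0.1614 0.014 ] [0.5549 0.142  0.235 ]
R (array([ 0.6183, -0.0189,  0.2261]), np.float64(0.0023761155532152)) [ 0.6718 -0.0332  0.014 ] [ 0.615  -0.0205  0.235 ]
[[ 0.0004 -0.964  -0.266   0.068 ]
 [ 1.      0.0003  0.0003 -0.0007]
 [-0.0002 -0.266   0.964  -0.128 ]
 [ 0.      0.      0.      1.    ]]
```

View pics/tc.png

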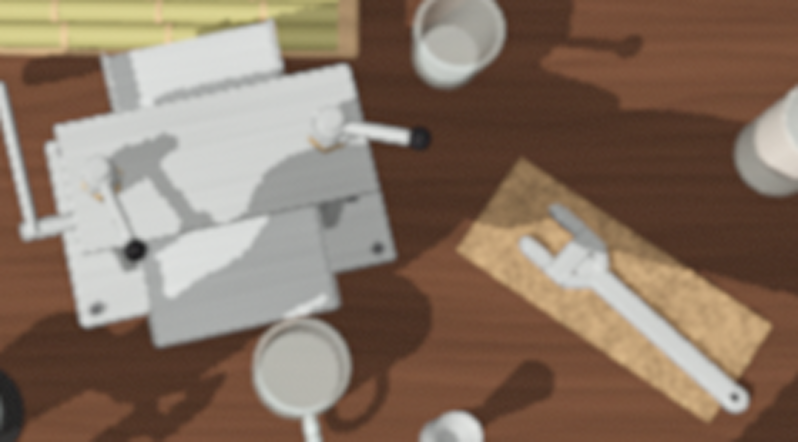

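```bash
cat >> h.py <<'E'
def rel(s,p,heading=None):
    """tool-frame shift (mm) to world p; turn (deg) about tool z so tool x (mod 180) has world heading"""
    R=np.array(s['orientation']);v=R.T@(np.array(p)-s['tcp_pos'])*1000
    yaw=np.degrees(np.arctan2(R[1,0],R[0,0]));out=[np.round(v,1),round(yaw,2)]
    if heading is not None: out.append(round(-((heading-yaw+90)%180-90),2))
    return out
E
python3 - <<'E'
from h import *
from bench import env
np.set_printoptions(precision=4,suppress=True)
d=pickle.load(open('cams.pkl','rb'));t=d['top']
f=lambda p,z:plane(t,(240+p[0]/2.85,165+p[1]/2.85),z)
m=[f(p,.004) for p in((520,157),(771,325),(712,422),(458,250))];c=np.mean(m,0)
print('mat',c,np.linalg.norm(m[1]-m[0]),np.linalg.norm(m[2]-m[1]));ax=m[0]-m[1]+m[3]-m[2];print('mat head',np.degrees(np.arctan2(ax[1],ax[0])))
e=f((747,408),.014);j=f((541,226),.014);u=(j-e);L=np.linalg.norm(u);u/=L;print('sp end',e,'len',L,np.degrees(np.arctan2(u[1],u[0])))
o=e+u*.145;print('sp org',o)
l=f((98,172),.242);r=f((328,122),.242);b=f((135,250),.236);v=l-r;print('L',l,'R',r,np.linalg.norm(v),np.degrees(np.arctan2(v[1],v[0])),'ball',b,np.linalg.norm((b-l)[:2]))
s=env.state();print(rel(s,[o[0],o[1],.15],np.degrees(np.arctan2(u[1],u[0]))))
print(s['clock'])
E
```

```text
mat [ 0.5231 -0.3036  0.004 ] 0.28041372934248915 0.10869035759169524
mat head 55.58444406753396
sp end [ 0.4109 -0.4193  0.014 ] len 0.2498492371621076 47.702705287138215
sp org [ 0.5085 -0.312   0.014 ]
L [0.5754 0.1614 0.242 ] R [ 0.6183 -0.0203  0.242 ] 0.1866943346146676 103.2806533600153 ball [0.5143 0.131  0.236 ] 0.06830018559413145
[array([-593.5, -584.8,   95.5]), np.float64(154.29), np.float64(-73.42)]
0.15
```

The crop gives consistent sizes: mat 280 x 109 mm, screws 187 mm apart, spanner about 250 mm long. I'll look at the mill from above on the way.

Emit:
move_arm:
  rows:
    - [85,[0,0,-43],0]
    - [85,[0,0,-42],0]
    - [85,[-47,-16,0],0]
    - [85,[-47,-16,0],0]
    - [85,[-47,-17,0],0]
    - [85,[-47,-16,0],0]
    - [85,[-47,-17,0],0]
    - [85,[-47,-16,0],0]
    - [85,[-47,-17,0],0]
    - [85,[-47,-16,0],0]
    - [85,[-47,-17,0],0]
    - [85,[-47,-16,0],0]
    - [85,[0,0,0],8.2]
    - [85,[0,0,0],8.2]
    - [85,[0,0,0],8.2]
    - [85,[0,0,0],8.2]
    - [85,[0,0,0],8.2]
    - [85,[0,0,0],0]
    - [85,[0,0,0],0]

```text
clock: 2.05
tcp_pos: [0.5799, 0.1213, 0.33]
orientation: [[-0.398, 0.917, -0.001], [0.917, 0.398, -0.0], [0.0, -0.001, -1.0]]
contact_force: [0.5, 0.9, 0.4]
width: 0.0849
gripper_force: 0.0
```

Run:
```python
from h import *
from bench import env
c,s=wrist(env);pickle.dump((c,s),open('w1.pkl','wb'));cv2.imwrite('pics/w1.png',c['frame'][:,:,::-1]);print(s['clock'],s['tcp_pos'],rel(s,s['tcp_pos'])[1],c['mtx'][0,0],s['joint_positions'],s['contact_force'])
```

```text
2.05 [0.57993202 0.12128557 0.33000016] 113.45 431.8707281039593 [ 2.06166551e-01  3.64631051e-01  2.32394717e-01  1.43925055e+00
 -9.76432202e-07  1.36762621e+00] [0.5471133  0.94681843 0.39482189]
```

View pics/w1.png

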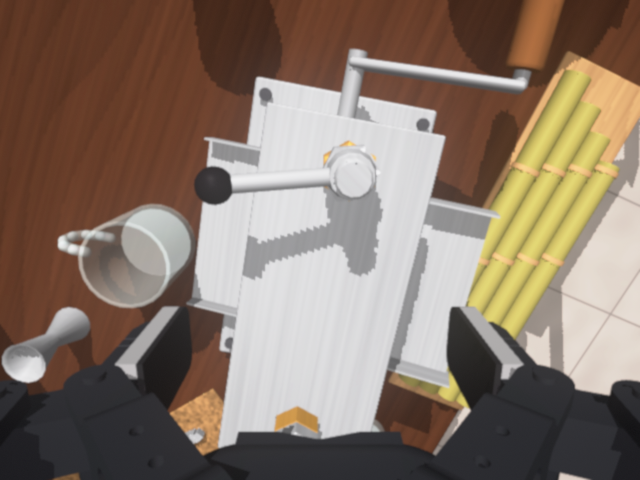

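The wrist view shows the left screw's hub and top at (353,170), the ball at (213,185), the brass nut peeking out at about (345,150), and the right nut at (297,420). Next I'll take two shifted views to triangulate.

Emit:
move_arm:
  rows:
    - [85,[40,0,0],0]
    - [85,[25,0,0],0]
    - [85,[0,0,0],0]
    - [85,[0,0,0],0]

```text
clock: 2.5
tcp_pos: [0.5543, 0.1812, 0.3303]
orientation: [[-0.397, 0.918, 0.0], [0.918, 0.397, -0.001], [-0.001, -0.0, -1.0]]
contact_force: [-0.5, -0.4, 0.2]
width: 0.0849
gripper_force: 0.0
```

Run:
```python
from h import *
from bench import env
c,s=wrist(env);pickle.dump((c,s),open('w2.pkl','wb'));print(s['tcp_pos'])
```

```text
[0.55428413 0.18122563 0.33032741]
```

Emit:
move_arm:
  rows:
    - [85,[-50,0,0],0]
    - [85,[-50,0,0],0]
    - [85,[-50,0,0],0]
    - [85,[-50,0,0],0]
    - [85,[-20,0,0],0]
    - [85,[0,0,0],0]
    - [85,[0,0,0],0]

```text
clock: 3.25
tcp_pos: [0.6412, -0.0216, 0.33]
orientation: [[-0.394, 0.919, -0.001], [0.919, 0.394, 0.001], [0.001, -0.0, -1.0]]
contact_force: [-0.7, 0.3, -0.2]
width: 0.0847
gripper_force: 0.0
```

Run:
```python
from h import *
from bench import env
c,s=wrist(env);pickle.dump((c,s),open('w3.pkl','wb'));print(s['tcp_pos'])
a=pickle.load(open('w2.pkl','rb'))[0]['frame'];w1=pickle.load(open('w1.pkl','rb'))[0]['frame'];b=c['frame']
R=lambda im,x,y,w,h,f:cv2.resize(im[y:y+h,x:x+w],None,fx=f,fy=f,interpolation=2)
o=np.zeros((600,800,3),np.uint8)
o[:300,:400]=R(w1,190,110,200,150,2);o[:300,400:]=R(a,190,200,200,150,2)
o[300:,:400]=R(b,240,60,200,150,2);o[300:,400:]=R(w1,220,350,200,130,2).copy()[:300] if 0 else cv2.resize(b,(400,300))
cv2.imwrite('pics/m.png',o[:,:,::-1])
```

```text
[ 0.64118385 -0.02164328  0.3300378 ]
```

View pics/m.png

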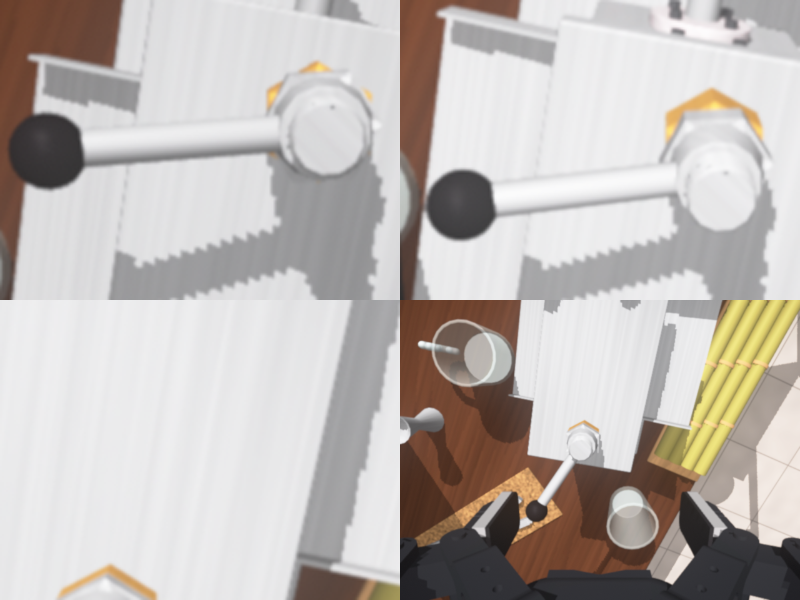

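Picture: the screw top's centre is at w1 (355,180), w2 (351,297.5) and the right one at w3 (291,234). The ball is at w1 (213,185), w2 (220.5,302). The nut's top corners in w2 are at (346,244), (324,259) and (371,259).

Run:
```python
from h import *
np.set_printoptions(precision=4,suppress=True)
w1,w2,w3=[pickle.load(open(f'w{i}.pkl','rb'))[0] for i in(1,2,3)]
L=tri((w1,(355,180)),(w2,(351,297.5)));B=tri((w1,(213,185)),(w2,(220.5,302)));print('L',L,'ball',B,np.linalg.norm((B[0]-L[0])[:2]))
print(plane(w1,(355,180),.242),plane(w2,(351,297.5),.242))
R=plane(w3,(291,234),.242);Lp=(plane(w1,(355,180),.242)+plane(w2,(351,297.5),.242))/2;v=Lp-R
print('R',R,np.linalg.norm(v),np.degrees(np.arctan2(v[1],v[0])))
for p in((346,244),(324,259),(371,259)):
    q=plane(w2,p,.206)-Lp;print(np.linalg.norm(q[:2]),np.degrees(np.arctan2(q[1],q[0])))
q=B[0]-L[0];print('lever',np.degrees(np.arctan2(q[1],q[0])))
# bridge end corners at z=.19
for p in((271,98),(443,135)):print('bridge',plane(w1,p,.19))
```

```text
L (array([0.5807, 0.1632, 0.2361]), np.float64(0.00017095080854436138)) ball (array([0.515 , 0.1319, 0.2363]), np.float64(0.00011852684133214426)) 0.07276493461163246
[0.5801 0.1638 0.242 ] [0.5791 0.1653 0.242 ]
R [ 0.6227 -0.0175  0.242 ] 0.18706882857850343 103.3191508681729
0.020614765069118357 116.20645655423667
0.018078958462446483 165.8854968647362
0.018214704177242323 60.657256347801614
lever -154.525741310512
bridge [0.5211 0.1835 0.19  ]
bridge [0.6241 0.2051 0.19  ]
```

Emit:
move_arm:
  rows:
    - [85,[-31,-34,0],0]
    - [85,[-31,-34,0],0]
    - [85,[-30,-34,0],0]
    - [85,[-31,-34,0],0]
    - [85,[-30,-33,0],0]
    - [85,[-31,-34,0],0]
    - [85,[-30,-33,0],0]
    - [85,[0,0,40],8.2]
    - [85,[0,0,40],8.2]
    - [85,[0,0,40],8.2]
    - [85,[0,0,40],8.2]
    - [85,[0,0,30],8.2]
    - [85,[0,0,0],8.2]
    - [85,[0,0,0],8.2]
    - [85,[0,0,0],8.2]
    - [85,[0,0,0],0]
    - [85,[0,0,0],0]

```text
clock: 5.0
tcp_pos: [0.5096, -0.3098, 0.1408]
orientation: [[0.67, 0.743, 0.0], [0.743, -0.67, -0.0], [0.0, 0.0, -1.0]]
contact_force: [-0.3, 0.2, -0.3]
width: 0.0856
gripper_force: 0.0
```

Run:
```python
from h import *
from bench import env
c,s=wrist(env);pickle.dump((c,s),open('w4.pkl','wb'));cv2.imwrite('pics/w4.png',c['frame'][:,:,::-1]);print(s['clock'],s['tcp_pos'],rel(s,s['tcp_pos'])[1])
```

```text
5.0 [ 0.50958148 -0.30975036  0.14075422] 47.97
```

View pics/w4.png

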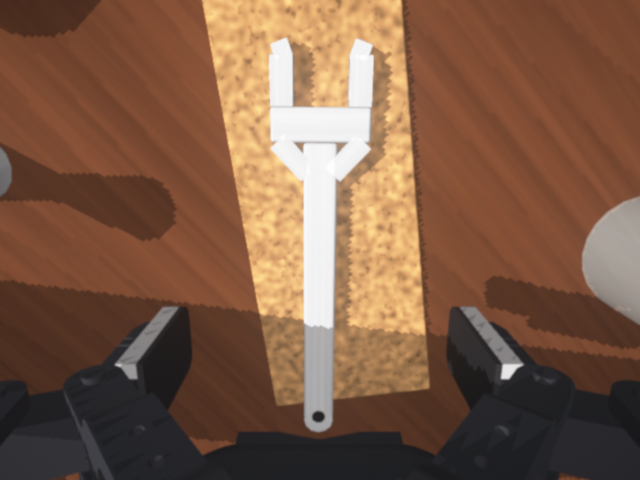

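The spanner runs vertically: its handle axis goes from (320,150) to (318,415), the throat is at v≈107 and the tips are at (281,42) and (362,42). It is parallel to the tool's x axis.

Run:
```python
from h import *
np.set_printoptions(precision=4,suppress=True)
c,s=pickle.load(open('w4.pkl','rb'));t=pickle.load(open('cams.pkl','rb'))['top']
f=lambda p:plane(c,p,.014)
e,n,th,tp=f((318,432)),f((320,143)),f((320.5,107)),f((321.5,40))
print(e,n,th,tp,[np.linalg.norm(e-q) for q in(n,th,tp)])
u=th-e;h=np.degrees(np.arctan2(u[1],u[0]));u/=np.linalg.norm(u)
print('head width',np.linalg.norm(f((271,125))-f((370,125))))
o=tp-u*.108;o2=e+u*.145;print('org',o,o2,h,'tri end',tri((c,(318,432)),(t,(501.5,307.5))),'tri tip',tri((c,(321.5,40)),(t,(240+541/2.85,165+226/2.85))))
print(rel(s,(o+o2)/2,h))
```

```text
[ 0.4134 -0.415   0.014 ] [ 0.5461 -0.2696  0.014 ] [ 0.5596 -0.2551  0.014 ] [ 0.5832 -0.2296  0.014 ] [np.float64(0.19678470716834925), np.float64(0.21662052830407993), np.float64(0.25138942583104196)]
head width 0.0564393453010705
org [ 0.5104 -0.3093  0.014 ] [ 0.5112 -0.308   0.014 ] 47.585827203096805 tri end (array([ 0.4124, -0.4175,  0.0117]), np.float64(0.001047108471641662)) tri tip (array([ 0.5794, -0.2316,  0.0257]), np.float64(0.002503361045601261))
[array([  1.6,   0.1, 126.8]), np.float64(47.97), np.float64(0.38)]
```

Emit:
move_arm:
  rows:
    - [60,[2,0,40],0.4]
    - [50,[0,0,40],0]
    - [45,[0,0,30],0]
    - [40,[0,0,8],0]
    - [40,[0,0,4],0]
    - [0,[0,0,0],0]
    - [0,[0,0,0],0]
    - [0,[0,0,0],0]
    - [0,[0,0,0],0]
    - [0,[0,0,0],0]
    - [0,[0,0,0],0]
    - [0,[0,0,0],0]

```text
clock: 6.25
tcp_pos: [0.5116, -0.3101, 0.02]
orientation: [[0.678, 0.735, 0.003], [0.735, -0.678, -0.001], [0.001, 0.003, -1.0]]
contact_force: [-1.0, 0.7, 7.0]
width: 0.0181
gripper_force: 61.2
```

Emit:
move_arm:
  rows:
    - [0,[0,0,-20],0]
    - [0,[0,0,-40],0]
    - [0,[0,0,-50],0]
    - [0,[0,0,-50],0]
    - [0,[0,0,-50],0]
    - [0,[0,0,-50],0]
    - [0,[0,0,-40],0]
    - [0,[0,0,-20],0]
    - [0,[28,-12,0],0]
    - [0,[34,-15,0],0]
    - [0,[34,-15,0],0]
    - [0,[34,-15,0],0]
    - [0,[35,-15,0],0]
    - [0,[35,-15,0],0]
    - [0,[35,-15,0],0]
    - [0,[35,-15,0],0]
    - [0,[35,-15,0],0]
    - [0,[35,-16,0],0]

```text
clock: 8.05
tcp_pos: [0.6324, 0.0421, 0.3374]
orientation: [[0.678, 0.735, -0.002], [0.735, -0.678, -0.0], [-0.001, -0.001, -1.0]]
contact_force: [0.6, -0.8, -4.2]
width: 0.0181
gripper_force: 60.1
```

Emit:
move_arm:
  rows:
    - [0,[0,0,0],-4.2]
    - [0,[0,0,0],-7]
    - [0,[0,0,0],-7]
    - [0,[0,0,0],-7]
    - [0,[0,0,0],-7]
    - [0,[0,0,0],-7]
    - [0,[0,0,0],-7]
    - [0,[0,0,0],-7]
    - [0,[0,0,0],-7]
    - [0,[0,0,0],-6]
    - [0,[0,0,0],0]
    - [0,[0,0,0],0]
    - [0,[0,0,0],0]

```text
clock: 9.35
tcp_pos: [0.6322, 0.0407, 0.3379]
orientation: [[-0.397, 0.918, -0.001], [0.918, 0.397, -0.0], [0.0, -0.001, -1.0]]
contact_force: [0.4, -0.1, -4.2]
width: 0.018
gripper_force: 60.1
```

Run:
```python
from h import *
from bench import env
c,s=wrist(env);pickle.dump((c,s),open('w5.pkl','wb'));cv2.imwrite('pics/w5.png',c['frame'][:,:,::-1])
u=np.array([np.cos(np.radians(113.5)),np.sin(np.radians(113.5)),0])
print(s['clock'],s['tcp_pos'],s['contact_force'],rel(s,np.array([.58,.1645,.206])-.135*u,113.5))
```

```text
9.35 [0.63224591 0.04073353 0.33794078] [ 0.40788263 -0.09217027 -4.23939676] [array([ -0.7,   1.5, 131.9]), np.float64(113.4), np.float64(-0.1)]
```

View pics/w5.png

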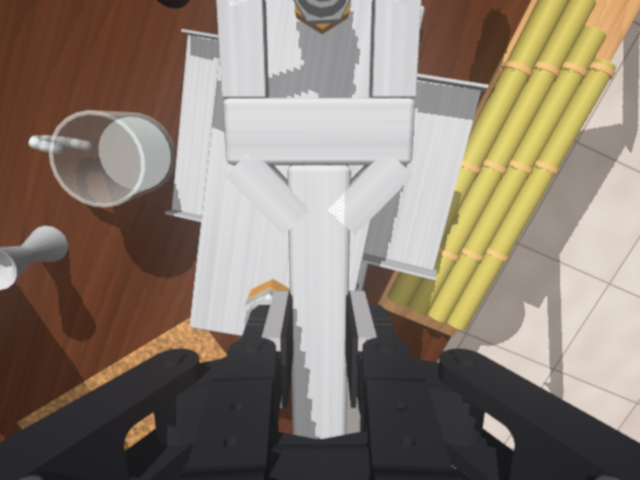

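The spanner sits straight in the grip with its jaw centred on u≈319. The near corner of the left nut is at (322,28), so the lateral error is about 1 mm.

Emit:
move_arm:
  rows:
    - [0,[0,1.2,20],0]
    - [0,[0,0,30],0]
    - [0,[0,0,30],0]
    - [0,[0,0,25],0]
    - [0,[0,0,12],0]
    - [0,[0,0,6],0]
    - [0,[0,0,3],0]
    - [0,[0,0,1],0]
    - [0,[0,0,1],0]
    - [0,[0,0,0],0]
    - [0,[0,0,0],0]

```text
clock: 10.5
tcp_pos: [0.6339, 0.0413, 0.211]
orientation: [[-0.398, 0.917, 0.001], [0.917, 0.398, 0.0], [-0.0, 0.001, -1.0]]
contact_force: [0.3, 0.3, -4.2]
width: 0.0181
gripper_force: 60.0
```

Run:
```python
from h import *
from bench import env
c,s=wrist(env);pickle.dump((c,s),open('w6.pkl','wb'));cv2.imwrite('pics/w6.png',c['frame'][:,:,::-1])
u=np.array([np.cos(np.radians(113.5)),np.sin(np.radians(113.5)),0])
print(s['clock'],s['tcp_pos'],s['contact_force'],s['moment'],rel(s,np.array([.58,.1645,.206])-.090*u,113.5))
```

```text
10.5 [0.63389788 0.04127388 0.21099994] [ 0.2598566   0.33179568 -4.24608511] [ 0.02757074  0.05864834 -0.05141677] [array([44.5, -0.3,  5. ]), np.float64(113.48), np.float64(-0.02)]
```

View pics/w6.png

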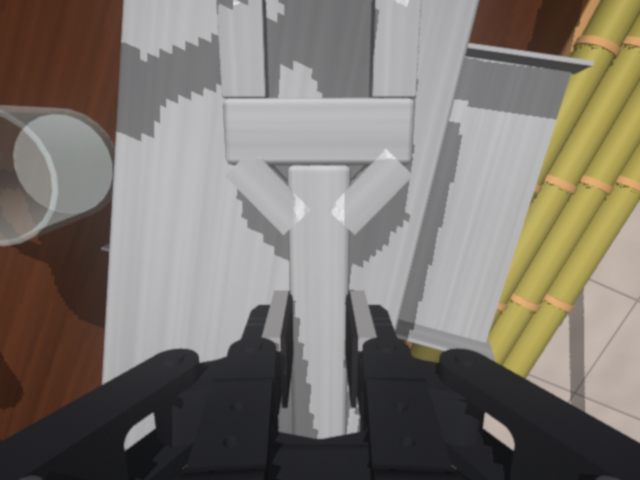

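Picture: the spanner is level just above the bridge, clear of the right screw, and the nut is beyond the upper edge of the image. I'll lower it and slide it in with a force check.

Emit:
move_arm:
  rows:
    - [0,[0,0,2],0]
    - [0,[0,0,1.5],0]
    - [0,[0,0,0],0]
    - [0,[5,0,0],0]
    - [0,[5,0,0],0]
    - [0,[4,0,0],0]
    - [0,[3,0,0],0]
    - [0,[3,0,0],0]
    - [0,[3,0,0],0]
    - [0,[0,0,0],0]

```text
clock: 11.55
tcp_pos: [0.6242, 0.0628, 0.2068]
orientation: [[-0.399, 0.917, -0.0], [0.917, 0.399, 0.0], [0.0, -0.0, -1.0]]
contact_force: [0.4, -0.6, -3.7]
width: 0.0178
gripper_force: 60.0
```

Emit:
move_arm:
  rows:
    - [0,[3,0,0],0]
    - [0,[3,0,0],0]
    - [0,[3,0,0],0]
    - [0,[0,0,0],0]

```text
clock: 11.95
tcp_pos: [0.6205, 0.071, 0.2068]
orientation: [[-0.399, 0.917, -0.0], [0.917, 0.399, 0.0], [0.0, -0.0, -1.0]]
contact_force: [-0.6, 0.1, -3.6]
width: 0.018
gripper_force: 60.0
```

Emit:
move_arm:
  rows:
    - [0,[3,0,0],0]
    - [0,[3,0,0],0]
    - [0,[2,0,0],0]
    - [0,[0,0,0],0]

```text
clock: 12.35
tcp_pos: [0.6174, 0.0783, 0.2068]
orientation: [[-0.399, 0.917, -0.0], [0.917, 0.399, 0.0], [0.0, -0.0, -1.0]]
contact_force: [-0.2, 0.9, -4.3]
width: 0.0178
gripper_force: 60.0
```

Emit:
move_arm:
  rows:
    - [0,[1.5,0,0],0]
    - [0,[1.5,0,0],0]
    - [0,[1,0,0],0]
    - [0,[0,0,0],0]

```text
clock: 12.75
tcp_pos: [0.6165, 0.0806, 0.207]
orientation: [[-0.398, 0.917, 0.001], [0.917, 0.398, -0.002], [-0.002, 0.0, -1.0]]
contact_force: [1.5, -4.4, -4.2]
width: 0.018
gripper_force: 60.1
```

Emit:
move_arm:
  rows:
    - [0,[1,0,0],0]
    - [0,[1,0,0],0]
    - [0,[0,0,0],0]

```text
clock: 13.05
tcp_pos: [0.6164, 0.0808, 0.2072]
orientation: [[-0.397, 0.918, 0.003], [0.918, 0.397, -0.005], [-0.006, 0.0, -1.0]]
contact_force: [2.0, -8.9, -4.7]
width: 0.0178
gripper_force: 60.1
```

Throat contact is at the expected place, with the force along -x of the tool. I'll relieve the push, set it down, release and rise.

Emit:
move_arm:
  rows:
    - [0,[-3.5,0,0.5],0]
    - [0,[0,0,0.5],0]
    - [0,[0,0,0.3],0]
    - [0,[0,0,0],0]
    - [0,[0,0,0],0]
    - [0,[0,0,0],0]

```text
clock: 13.65
tcp_pos: [0.6166, 0.0803, 0.206]
orientation: [[-0.399, 0.917, 0.001], [0.917, 0.399, -0.0], [-0.0, 0.0, -1.0]]
contact_force: [-0.2, -3.0, 0.5]
width: 0.0179
gripper_force: 60.7
```

Emit:
move_arm:
  rows:
    - [24,[0,0,0],0]
    - [30,[0,0,0],0]
    - [36,[0,0,0],0]
    - [42,[0,0,0],0]
    - [42,[0,0,0],0]
    - [42,[0,0,-10],0]
    - [42,[0,0,-40],0]
    - [42,[0,0,-40],0]
    - [42,[-30,0,-30],0]
    - [42,[-20,0,0],0]
    - [42,[0,0,0],0]
    - [42,[0,0,0],0]

```text
clock: 14.85
tcp_pos: [0.6362, 0.034, 0.3246]
orientation: [[-0.398, 0.918, -0.002], [0.918, 0.398, 0.001], [0.001, -0.001, -1.0]]
contact_force: [-0.3, 1.0, -0.3]
width: 0.0419
gripper_force: 0.0
```

Run:
```python
from h import *
from bench import env
c,s=wrist(env);pickle.dump((c,s),open('w7.pkl','wb'));cv2.imwrite('pics/w7.png',c['frame'][:,:,::-1])
print(s['clock'],s['tcp_pos'],s['contact_force'],s['width'])
print(proj(c,[[.580,.1645,.242],[.515,.1319,.236],[.5805,.1633,.2],[.6227,-.0175,.206]]))
```

```text
14.85 [0.63616852 0.03402381 0.32462921] [-0.28954198  0.95235488 -0.26651283] 0.04189039937323269
[[322.16018163 -61.200392  ]
 [157.31409693 -45.01620211]
 [321.59675591 -25.31890547]
 [267.38716405 304.68746658]]
```

View pics/w7.png

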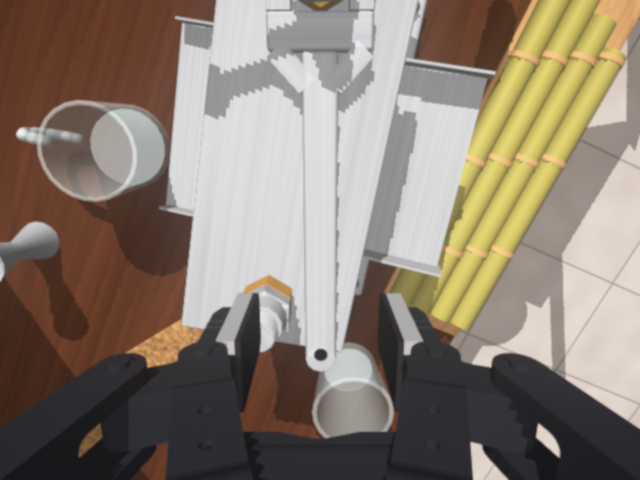

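The throat is home on the nut corner at (321,8), and the handle lies just behind the right nut, which is at (268,290). I'll go above the lever ball and turn so that tool x points outward along the lever.

Emit:
move_arm:
  rows:
    - [40,[35,-18,0],0]
    - [40,[35,-18,0],0]
    - [40,[34,-18,0],0]
    - [40,[34,-18,0],0]
    - [40,[0,0,0],-8.4]
    - [40,[0,0,0],-8.4]
    - [40,[0,0,0],-8.4]
    - [40,[0,0,0],-8.4]
    - [40,[0,0,0],-8.4]
    - [40,[0,0,0],-8.4]
    - [40,[0,0,0],-8.4]
    - [40,[0,0,0],-8.4]
    - [40,[0,0,0],-8.4]
    - [40,[0,0,0],-8.4]
    - [40,[0,0,0],-8]
    - [40,[0,0,0],0]
    - [40,[0,0,0],0]

```text
clock: 16.6
tcp_pos: [0.5147, 0.1326, 0.3248]
orientation: [[-0.904, -0.428, -0.002], [-0.428, 0.904, -0.0], [0.002, 0.001, -1.0]]
contact_force: [0.3, -0.1, 1.4]
width: 0.0401
gripper_force: 0.0
```

Run:
```python
from h import *
from bench import env
s=env.state();print(s['clock'],s['joint_positions'],s['width'],s['contact_force'],rel(s,[.515,.132,.232],205.5))
```

```text
16.6 [ 2.52076110e-01  2.52857783e-01  5.80505060e-02  1.37761769e+00
  2.46813239e-04 -1.90663363e-01] 0.04010303499275973 [ 0.32895845 -0.10173622  1.39481939] [array([-0.1, -0.8, 92.8]), np.float64(-154.63), np.float64(-0.13)]
```

Emit:
move_arm:
  rows:
    - [40,[0,-1,40],0]
    - [40,[0,0,30],0]
    - [40,[0,0,15],0]
    - [40,[0,0,7],0]
    - [40,[0,0,0],0]
    - [40,[0,3.8,0],3]
    - [40,[-0.1,3.8,0],3]
    - [40,[-0.1,3.8,0],3]
    - [40,[-0.1,3.8,0],3]
    - [40,[-0.1,3.8,0],3]
    - [40,[-0.1,3.8,0],3]
    - [40,[-0.1,3.8,0],3]
    - [40,[-0.1,3.8,0],3]
    - [40,[-0.1,3.8,0],3]
    - [40,[-0.1,3.8,0],3]

```text
clock: 18.1
tcp_pos: [0.5096, 0.1686, 0.235]
orientation: [[-0.997, 0.082, 0.002], [0.082, 0.997, 0.0], [-0.002, 0.001, -1.0]]
contact_force: [-0.6, -0.9, -0.1]
width: 0.04
gripper_force: 0.3
```

```bash
cat > st.py <<'E'
from h import *
from bench import env
s=env.state();R=s['orientation'];p=s['tcp_pos']-np.array([.5805,.1636,0])
print(s['clock'],'r',np.hypot(*p[:2]),'tcp ang',np.degrees(np.arctan2(p[1],p[0])),'yaw',rel(s,s['tcp_pos'])[1],'F tool',np.round(R.T@s['contact_force'],2),s['width'],s['gripper_force'],p[2])
E
python3 st.py
```

```text
18.1 r 0.07112025482968835 tcp ang 176.00643930765816 yaw 175.31 F tool [ 0.53 -1.    0.13] 0.04003401974566825 0.32901364378631115 0.2350145503500178
```

Emit:
move_arm:
  rows:
    - [40,[-0.1,3.8,0],3]
    - [40,[-0.1,3.8,0],3]
    - [40,[-0.1,3.8,0],3]
    - [40,[-0.1,3.8,0],3]
    - [40,[0,0,0],0]

```text
clock: 18.6
tcp_pos: [0.5125, 0.1838, 0.2348]
orientation: [[-0.959, 0.284, 0.002], [0.284, 0.959, 0.001], [-0.002, 0.001, -1.0]]
contact_force: [0.6, 0.5, 0.3]
width: 0.0397
gripper_force: 0.0
```

```bash
python3 st.py
```

```text
18.6 r 0.07092044858965939 tcp ang 163.45936484641823 yaw 163.48 F tool [-0.47  0.7  -0.26] 0.039682337863632476 0.0 0.23481718296300041
```

Emit:
move_arm:
  rows:
    - [40,[-0.1,2.5,0],2]
    - [40,[-0.1,2.5,0],2]
    - [40,[-0.1,2.5,0],2]
    - [40,[0,0,0],0]

```text
clock: 19.0
tcp_pos: [0.515, 0.1904, 0.2344]
orientation: [[-0.924, 0.382, 0.002], [0.382, 0.924, 0.001], [-0.001, 0.001, -1.0]]
contact_force: [-0.5, -0.6, -0.1]
width: 0.0398
gripper_force: 0.0
```

```bash
python3 st.py
```

```text
19.0 r 0.07078216856190558 tcp ang 157.7255798915672 yaw 157.53 F tool [ 0.25 -0.71  0.11] 0.03979382255101536 0.0 0.23439553170959285
```

Emit:
move_arm:
  rows:
    - [40,[-0.1,2.5,0],2]
    - [40,[-0.1,2.5,0],2]
    - [40,[-0.1,2.5,0],2]
    - [40,[0,0,0],0]

```text
clock: 19.4
tcp_pos: [0.5181, 0.197, 0.234]
orientation: [[-0.879, 0.476, 0.001], [0.476, 0.879, 0.0], [-0.001, 0.001, -1.0]]
contact_force: [0.8, -1.2, -0.3]
width: 0.0401
gripper_force: 0.0
```

```bash
python3 st.py
```

```text
19.4 r 0.07075011640834052 tcp ang 151.80825507868354 yaw 151.55 F tool [-1.25 -0.66  0.29] 0.04006428696202478 3.2480196665574113e-06 0.23404602191137988
```

Emit:
move_arm:
  rows:
    - [40,[-0.1,2.5,0],2]
    - [40,[-0.1,2.5,0],2]
    - [40,[0,0,0],0]

```text
clock: 19.7
tcp_pos: [0.5207, 0.2012, 0.2338]
orientation: [[-0.844, 0.536, 0.001], [0.536, 0.844, 0.0], [-0.0, 0.0, -1.0]]
contact_force: [-0.2, 0.8, 0.2]
width: 0.0398
gripper_force: 0.0
```

Emit:
move_arm:
  rows:
    - [40,[-0.1,2.5,0],2]
    - [40,[-0.1,2.5,0],2]
    - [40,[0,0,0],0]

```text
clock: 20.0
tcp_pos: [0.5235, 0.2052, 0.2337]
orientation: [[-0.805, 0.594, 0.0], [0.594, 0.805, 0.0], [-0.0, 0.0, -1.0]]
contact_force: [0.4, -0.1, -0.2]
width: 0.0403
gripper_force: 0.0
```

Emit:
move_arm:
  rows:
    - [40,[-0.1,2.5,0],2]
    - [40,[-0.1,2.5,0],2]
    - [40,[0,0,0],0]

```text
clock: 20.3
tcp_pos: [0.5266, 0.209, 0.2336]
orientation: [[-0.761, 0.648, 0.0], [0.648, 0.761, 0.0], [-0.0, 0.0, -1.0]]
contact_force: [0.5, -0.0, 0.4]
width: 0.0399
gripper_force: 0.0
```

```bash
python3 st.py
```

```text
20.3 r 0.07049700204779859 tcp ang 139.86275323733204 yaw 139.59 F tool [-0.38  0.3  -0.41] 0.039913507578383065 0.013259515981189907 0.23355446449651324
```

Emit:
move_arm:
  rows:
    - [40,[-0.1,2.5,0],2]
    - [40,[-0.1,2.5,0],2]
    - [40,[0,0,0],0]

```text
clock: 20.6
tcp_pos: [0.5301, 0.2126, 0.2335]
orientation: [[-0.714, 0.7, 0.0], [0.7, 0.714, 0.0], [-0.0, 0.0, -1.0]]
contact_force: [0.1, 0.1, 0.5]
width: 0.0402
gripper_force: 0.0
```

Emit:
move_arm:
  rows:
    - [40,[-0.1,2.5,0],2]
    - [40,[-0.1,2.5,0],2]
    - [40,[0,0,0],0]

```text
clock: 20.9
tcp_pos: [0.5334, 0.2157, 0.2334]
orientation: [[-0.664, 0.748, -0.001], [0.748, 0.664, -0.0], [0.0, -0.001, -1.0]]
contact_force: [-1.5, -0.2, 0.2]
width: 0.04
gripper_force: 0.5
```

```bash
python3 st.py
python3 - <<'E'
from h import *
from bench import env
c,s=wrist(env);cv2.imwrite('pics/w8.png',c['frame'][:,:,::-1]);g=cv2.cvtColor(c['frame'],7)
for a in range(100,221,4):
    p=[[.5805+r*np.cos(np.radians(a)),.1636+r*np.sin(np.radians(a)),z] for r,z in((40,.23),(50,.233),(72,.236)) for r in[r/1000]]
    uv=np.round(proj(c,p)).astype(int);print(a,[(tuple(map(int,q)),int(g[q[1],q[0]])) for q in uv if 0<=q[0]<640 and 0<=q[1]<480])
E
```

```text
20.9 r 0.07028527445217618 tcp ang 132.11350249100877 yaw 131.59 F tool [ 0.86 -1.2  -0.25] 0.04004255140973317 0.46037614345550537 0.23341325689703465
100 [((382, 423), 233), ((399, 407), 59), ((439, 364), 57)]
104 [((375, 419), 171), ((390, 403), 55), ((426, 357), 59)]
108 [((368, 416), 102), ((381, 399), 233), ((412, 351), 63)]
112 [((361, 414), 129), ((372, 396), 158), ((398, 346), 73)]
116 [((353, 412), 157), ((363, 393), 162), ((384, 342), 50)]
120 [((346, 410), 97), ((353, 391), 161), ((369, 339), 201)]
124 [((338, 409), 160), ((343, 390), 233), ((353, 336), 114)]
128 [((330, 408), 180), ((332, 389), 232), ((338, 335), 231)]
132 [((322, 408), 179), ((322, 389), 237), ((322, 334), 225)]
136 [((314, 409), 197), ((312, 389), 176), ((306, 335), 62)]
140 [((307, 409), 219), ((302, 390), 219), ((291, 337), 68)]
144 [((299, 411), 211), ((292, 392), 199), ((275, 339), 60)]
148 [((291, 412), 141), ((282, 394), 145), ((260, 343), 50)]
152 [((284, 414), 155), ((272, 397), 155), ((246, 347), 47)]
156 [((277, 417), 182), ((263, 400), 151), ((232, 352), 183)]
160 [((270, 420), 232), ((254, 404), 161), ((218, 358), 66)]
164 [((263, 423), 228), ((246, 408), 59), ((206, 365), 65)]
168 [((257, 427), 197), ((238, 413), 58), ((194, 373), 64)]
172 [((251, 431), 125), ((230, 419), 56), ((182, 381), 62)]
176 [((245, 435), 56), ((223, 424), 55), ((172, 390), 65)]
180 [((240, 440), 55), ((217, 430), 55), ((163, 400), 63)]
184 [((236, 445), 55), ((211, 437), 54), ((154, 410), 62)]
188 [((232, 450), 54), ((206, 444), 57), ((147, 420), 60)]
192 [((228, 456), 53), ((201, 451), 53), ((141, 431), 60)]
196 [((225, 461), 53), ((197, 458), 53), ((135, 441), 59)]
200 [((222, 467), 45), ((194, 465), 53), ((131, 453), 52)]
204 [((220, 473), 38), ((191, 473), 45), ((128, 464), 52)]
208 [((218, 479), 45), ((126, 475), 39)]
212 []
216 []
220 []
```

The ball shows dark at about 140°, just behind the TCP at 132°, so the lever is being led as planned. I'll continue in small steps.

Emit:
move_arm:
  rows:
    - [40,[-0.1,2.5,0],2]
    - [40,[0,1.3,0],1]
    - [40,[0,0,0],0]

```text
clock: 21.25
tcp_pos: [0.5362, 0.2182, 0.2334]
orientation: [[-0.623, 0.782, -0.001], [0.782, 0.623, -0.0], [0.0, -0.001, -1.0]]
contact_force: [-1.5, -1.7, 1.1]
width: 0.0406
gripper_force: 1.2
```

Emit:
move_arm:
  rows:
    - [40,[-0.1,2.5,0],2]
    - [40,[0,1.3,0],1]
    - [40,[0,0,0],0]

```text
clock: 21.55
tcp_pos: [0.5394, 0.2207, 0.2334]
orientation: [[-0.581, 0.814, -0.001], [0.814, 0.581, 0.0], [0.0, -0.001, -1.0]]
contact_force: [-1.2, -1.1, 2.1]
width: 0.04
gripper_force: 1.2
```

Emit:
move_arm:
  rows:
    - [40,[-0.1,2.5,0],2]
    - [40,[0,1.3,0],1]
    - [40,[0,0,0],0]

```text
clock: 21.85
tcp_pos: [0.5421, 0.2225, 0.2333]
orientation: [[-0.538, 0.843, -0.002], [0.843, 0.538, -0.001], [0.0, -0.002, -1.0]]
contact_force: [-4.2, -1.5, 1.4]
width: 0.0399
gripper_force: 2.4
```

```bash
python3 st.py
```

```text
21.85 r 0.070258676672041 tcp ang 123.0912047015511 yaw 122.52 F tool [ 0.97 -4.33 -1.42] 0.039930037491553175 2.411543056368828 0.2333222162736551
```

Emit:
move_arm:
  rows:
    - [40,[0,1.3,0],1]
    - [40,[0,0,0],0]
    - [40,[0,0,0],0]

```text
clock: 22.15
tcp_pos: [0.543, 0.223, 0.2333]
orientation: [[-0.523, 0.852, -0.002], [0.852, 0.523, -0.001], [0.0, -0.002, -1.0]]
contact_force: [-5.4, -2.6, 1.8]
width: 0.0399
gripper_force: 2.7
```

```bash
python3 st.py
```

```text
22.15 r 0.07021094287353113 tcp ang 122.23864337260451 yaw 121.53 F tool [ 0.65 -5.93 -1.81] 0.03989823218773839 2.7496466785669327 0.23326689954433572
```

Emit:
move_arm:
  rows:
    - [40,[0,1.3,0],1]
    - [40,[0,1.3,0],1]
    - [40,[0,0,0],0]
    - [40,[0,0,0],0]

```text
clock: 22.55
tcp_pos: [0.5451, 0.2243, 0.2333]
orientation: [[-0.493, 0.87, -0.002], [0.87, 0.493, -0.001], [0.0, -0.002, -1.0]]
contact_force: [-4.4, -2.4, 1.1]
width: 0.0401
gripper_force: 2.9
```

```bash
python3 st.py
```

```text
22.55 r 0.07024851570861282 tcp ang 120.25257977363609 yaw 119.53 F tool [ 0.14 -5.02 -1.1 ] 0.0401010656019246 2.9148633778095245 0.23325064472586052
```

Emit:
move_arm:
  rows:
    - [40,[0,1.3,0],1]
    - [40,[0,1.3,0],1]
    - [40,[0,1.3,0],1]
    - [40,[0,0,0],0]
    - [40,[0,0,0],0]

```text
clock: 23.05
tcp_pos: [0.5483, 0.2261, 0.2332]
orientation: [[-0.447, 0.895, -0.003], [0.895, 0.447, -0.001], [0.0, -0.003, -1.0]]
contact_force: [-5.1, -2.2, 1.7]
width: 0.0404
gripper_force: 3.1
```

```bash
for i in 1 ; do python3 st.py; done
```

```text
23.05 r 0.07027961758760647 tcp ang 117.22916671478697 yaw 116.53 F tool [ 0.27 -5.55 -1.64] 0.040402273919342195 3.1362824141979218 0.23317592019749664
```

Emit:
move_arm:
  rows:
    - [40,[0,1.3,0],1]
    - [40,[0,1.3,0],1]
    - [40,[0,1.3,0],1]
    - [40,[0,0,0],0]
    - [40,[0,0,0],0]

```text
clock: 23.55
tcp_pos: [0.5517, 0.2278, 0.2332]
orientation: [[-0.399, 0.917, -0.003], [0.917, 0.399, -0.001], [0.0, -0.003, -1.0]]
contact_force: [-6.4, -1.3, 2.1]
width: 0.04
gripper_force: 3.3
```

```bash
python3 st.py
```

```text
23.55 r 0.07035855267898222 tcp ang 114.18957962331754 yaw 113.53 F tool [ 1.42 -6.41 -2.11] 0.04002707459485125 3.3221930265426636 0.23315787980266403
```

Emit:
move_arm:
  rows:
    - [40,[0,1.3,0],1]
    - [40,[0,1.3,0],1]
    - [40,[0,1.3,0],1]
    - [40,[0,0,0],0]
    - [40,[0,0,0],0]

```text
clock: 24.05
tcp_pos: [0.5551, 0.2293, 0.2331]
orientation: [[-0.351, 0.936, -0.003], [0.936, 0.351, -0.001], [0.0, -0.004, -1.0]]
contact_force: [-6.5, -2.9, 2.5]
width: 0.04
gripper_force: 3.5
```

```bash
python3 st.py
```

```text
24.05 r 0.07042007886413607 tcp ang 111.17684216868409 yaw 110.54 F tool [-0.45 -7.11 -2.44] 0.03999323480284179 3.499007150530815 0.2330993909429446
```

Emit:
move_arm:
  rows:
    - [40,[0,1.3,0],1]
    - [40,[0,1.3,0],1]
    - [40,[0,1.3,0],1]
    - [40,[0,0,0],0]
    - [40,[0,0,0],0]

```text
clock: 24.55
tcp_pos: [0.5586, 0.2306, 0.2331]
orientation: [[-0.301, 0.954, -0.004], [0.954, 0.301, -0.001], [0.0, -0.004, -1.0]]
contact_force: [-7.3, -2.1, 2.9]
width: 0.0401
gripper_force: 3.7
```

```bash
python3 st.py
```

```text
24.55 r 0.07046496823592474 tcp ang 108.13092902703558 yaw 107.54 F tool [ 0.17 -7.57 -2.84] 0.040079903804382935 3.6675410717725754 0.23305728041590984
```

Emit:
move_arm:
  rows:
    - [40,[0,1.3,0],1]
    - [40,[0,1.3,0],1]
    - [40,[0,1.3,0],1]
    - [40,[0,0,0],0]
    - [40,[0,0,0],0]

```text
clock: 25.05
tcp_pos: [0.5621, 0.2317, 0.233]
orientation: [[-0.251, 0.968, -0.004], [0.968, 0.251, -0.001], [0.0, -0.004, -1.0]]
contact_force: [-7.2, -1.9, 2.9]
width: 0.0403
gripper_force: 3.8
```

```bash
python3 st.py
```

```text
25.05 r 0.07053679056486785 tcp ang 105.10597919248036 yaw 104.54 F tool [ 0.   -7.41 -2.82] 0.040285200642403395 3.8306768238544464 0.2330174379838275
```

The force is now 7.4–7.9 N, and the lever has come about 17° past the knee at 122°. I'll back off, rise, and go above the spanner's handle.

Emit:
move_arm:
  rows:
    - [40,[0,-3,0],0]
    - [40,[0,-4,0],0]
    - [40,[0,0,-15],0]
    - [40,[0,0,-35],0]
    - [40,[0,0,-37],0]
    - [40,[-32,3.5,0],-1.4]
    - [40,[-32,3.5,0],-1]
    - [40,[-32,3.5,0],-1]
    - [40,[-32,3.5,0],-1]
    - [40,[-32,3.5,0],-2]
    - [40,[0,0,0],0]
    - [40,[0,0,0],0]

```text
clock: 26.25
tcp_pos: [0.6215, 0.0821, 0.3207]
orientation: [[-0.355, 0.935, 0.002], [0.935, 0.355, 0.001], [0.0, 0.002, -1.0]]
contact_force: [-0.3, -0.4, -0.2]
width: 0.0398
gripper_force: 0.0
```

Run:
```python
from h import *
from bench import env
c,s=wrist(env);pickle.dump((c,s),open('w9.pkl','wb'));cv2.imwrite('pics/w9.png',c['frame'][:,:,::-1]);print(s['clock'],s['tcp_pos'],s['contact_force'],rel(s,s['tcp_pos'])[1])
```

```text
26.25 [0.62152871 0.08207139 0.32065012] [-0.25974451 -0.43630571 -0.1789572 ] 110.8
```

View pics/w9.png

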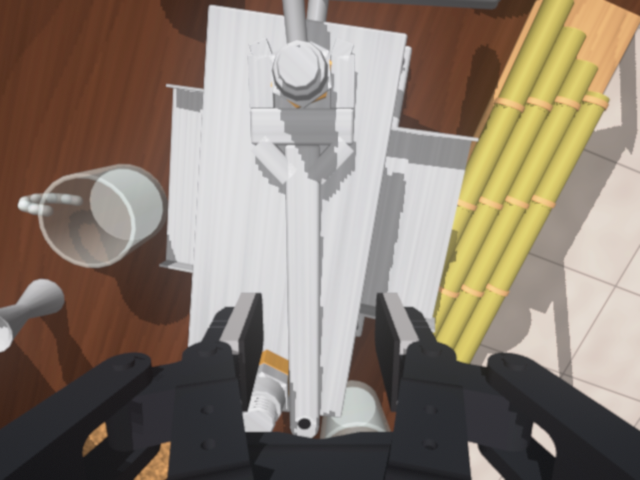

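The spanner is still home. Its handle axis runs from (302,150) to (304,432), bearing on the right nut at (272,362), and the lever now points to the mill's left.

Run:
```python
from h import *
np.set_printoptions(precision=4,suppress=True)
c,s=pickle.load(open('w9.pkl','rb'))
f=lambda p:plane(c,p,.2)
e,th=f((304,437)),f((302,109));u=th-e;L=np.linalg.norm(u);u/=L;h=np.degrees(np.arctan2(u[1],u[0]))
o=th-u*.0725;print(e,th,L,h,o,e+u*.145);print(rel(s,[o[0],o[1],.206],h))
# lever angle: arm centre px near the top edge, z~.236
a=plane(c,(293,8),.236)-np.array([.5805,.1636,0]);print('lever',np.degrees(np.arctan2(a[1],a[0])),np.hypot(*a[:2]))
```

```text
[ 0.6615 -0.0533  0.2   ] [0.5861 0.1474 0.2   ] 0.21445048370763437 110.59121238265567 [0.6116 0.0796 0.2   ] [0.6105 0.0824 0.2   ]
[array([  1.2, -10.5, 114.6]), np.float64(110.8), np.float64(0.21)]
lever 117.33724628903072 0.02516952394302023
```

Emit:
move_arm:
  rows:
    - [40,[1,-10.5,20],0.2]
    - [40,[0,0,40],0]
    - [40,[0,0,35],0]
    - [40,[0,0,12],0]
    - [40,[0,0,5],0]
    - [40,[0,0,2],0]
    - [30,[0,0,0],0]
    - [20,[0,0,0],0]
    - [0,[0,0,0],0]
    - [0,[0,0,0],0]
    - [0,[0,0,0],0]
    - [0,[0,0,0],0]
    - [0,[0,0,0],0]

```text
clock: 27.6
tcp_pos: [0.6121, 0.0802, 0.2086]
orientation: [[-0.353, 0.935, 0.005], [0.936, 0.353, 0.001], [-0.0, 0.005, -1.0]]
contact_force: [2.1, 1.7, 5.8]
width: 0.0177
gripper_force: 58.9
```

```bash
python3 st.py
```

```text
27.6 r 0.08922680012935609 tcp ang -69.26311204754137 yaw 110.69 F tool [ 0.84  2.63 -5.76] 0.017674476658761207 58.90197157859802 0.2086426835841497
```

Emit:
move_arm:
  rows:
    - [0,[0,0,-1],0]
    - [0,[-2,0,-0.5],0]
    - [0,[-3,0,0],0]
    - [0,[-3,0,0],0]
    - [0,[0,0,0],0]

```text
clock: 28.1
tcp_pos: [0.6124, 0.0792, 0.2087]
orientation: [[-0.357, 0.934, -0.001], [0.934, 0.357, 0.015], [0.015, 0.004, -1.0]]
contact_force: [-1.4, 20.0, 3.7]
width: 0.0175
gripper_force: 59.2
```

```bash
python3 st.py
```

```text
28.1 r 0.09026567017087704 tcp ang -69.29175113410088 yaw 110.9 F tool [19.26  5.9  -3.41] 0.017527863489643542 59.24859881401062 0.2086838672641277
```

Emit:
move_arm:
  rows:
    - [0,[-4,0,0],0]
    - [0,[-5,0,0],0]
    - [0,[-5,0,0],0]
    - [0,[0,0,0],0]

```text
clock: 28.5
tcp_pos: [0.6184, 0.0612, 0.2087]
orientation: [[-0.355, 0.935, 0.001], [0.935, 0.355, 0.004], [0.004, 0.003, -1.0]]
contact_force: [0.8, 6.1, 2.6]
width: 0.0175
gripper_force: 59.3
```

```bash
python3 st.py
```

```text
28.5 r 0.10920605950293735 tcp ang -69.68070613336604 yaw 110.8 F tool [ 5.42  2.9  -2.61] 0.017459681870124026 59.264575839042664 0.20867832599810865
```

Emit:
move_arm:
  rows:
    - [0,[-5,0,0],0]
    - [0,[-5,0,0],0]
    - [0,[-5,0,0],0]
    - [0,[-5,0,0],0]
    - [0,[-5,0,0],0]
    - [0,[-3,0,0],0]
    - [0,[0,0,0],0]
    - [0,[0,0,-5],0]
    - [0,[0,0,-20],0]
    - [0,[0,0,-40],0]
    - [0,[0,0,-40],0]
    - [0,[0,0,-25],0]
    - [0,[0,0,0],0]
    - [0,[0,0,0],0]

```text
clock: 29.9
tcp_pos: [0.6272, 0.0326, 0.3362]
orientation: [[-0.353, 0.936, -0.003], [0.936, 0.353, -0.0], [0.001, -0.003, -1.0]]
contact_force: [-1.1, -1.3, -5.0]
width: 0.0179
gripper_force: 60.3
```

```bash
python3 st.py
python3 - <<'E'
from h import *
from bench import env
c,s=wrist(env);pickle.dump((c,s),open('w10.pkl','wb'));print(s['tcp_pos'],s['contact_force'])
a=pickle.load(open('w5.pkl','rb'))[0]['frame']
T=a[85:235,215:425]
r=cv2.matchTemplate(c['frame'],T,5);_,m,_,l=cv2.minMaxLoc(r);print('head found',m,l,'ref (215,85)')
E
```

```text
29.9 r 0.13912094157584398 tcp ang -70.38643661150083 yaw 110.67 F tool [-0.84 -1.52  5.05] 0.017934106467107493 60.315091609954834 0.3362041519406999
[0.62719936 0.03255113 0.33620415] [-1.1457093  -1.32451894 -5.04522861]
head found 0.5726386904716492 (214, 90) ref (215,85)
```

Emit:
move_arm:
  rows:
    - [0,[-20,-16,0],0]
    - [0,[-31,-25,0],0]
    - [0,[-33,-27,0],0]
    - [0,[-33,-27,0],0]
    - [0,[-33,-27,0],0]
    - [0,[-33,-27,0],0]
    - [0,[-33,-27,0],0]
    - [0,[-33,-27,0],0]
    - [0,[-30,-21,0],0]
    - [0,[0,0,0],0]

```text
clock: 30.95
tcp_pos: [0.5141, -0.3113, 0.3344]
orientation: [[-0.348, 0.938, -0.006], [0.938, 0.348, 0.0], [0.002, -0.006, -1.0]]
contact_force: [0.0, 0.8, -3.9]
width: 0.0174
gripper_force: 60.3
```

Emit:
move_arm:
  rows:
    - [0,[0,0,0],5]
    - [0,[0,0,0],7]
    - [0,[0,0,0],7]
    - [0,[0,0,0],7]
    - [0,[0,0,0],7]
    - [0,[0,0,0],7]
    - [0,[0,0,0],7]
    - [0,[0,0,0],7]
    - [0,[0,0,0],7]
    - [0,[0,0,30],0]
    - [0,[0,0,50],0]
    - [0,[0,0,50],0]
    - [0,[0,0,50],0]
    - [0,[0,0,50],0]
    - [0,[0,0,40],0]
    - [0,[0,0,20],0]
    - [0,[0,0,10],0]
    - [0,[0,0,0],0]

```text
clock: 32.75
tcp_pos: [0.5147, -0.3056, 0.0353]
orientation: [[0.647, 0.763, -0.005], [0.763, -0.647, 0.003], [-0.001, -0.006, -1.0]]
contact_force: [-0.8, -0.8, -4.1]
width: 0.0174
gripper_force: 60.3
```

```bash
python3 st.py; python3 -c "
from h import *
from bench import env
s=env.state();print(s['tcp_pos'],s['contact_force'])"
```

```text
32.75 r 0.4737712140043434 tcp ang -97.98300981575649 yaw 49.71 F tool [-1.08 -0.05  4.14] 0.017437625600397803 60.29387712478638 0.03533049232522899
[ 0.51470292 -0.30558004  0.03533049] [-0.75465792 -0.78157047 -4.1397608 ]
```

Emit:
move_arm:
  rows:
    - [0,[0,0,7],0]
    - [0,[0,0,4],0]
    - [0,[0,0,1],0]
    - [0,[0,0,1],0]
    - [0,[0,0,0],0]
    - [0,[0,0,0],0]

```text
clock: 33.35
tcp_pos: [0.5171, -0.3075, 0.0254]
orientation: [[0.647, 0.762, 0.001], [0.762, -0.647, -0.0], [0.0, 0.001, -1.0]]
contact_force: [-0.1, 0.4, -4.0]
width: 0.0174
gripper_force: 60.3
```

Emit:
move_arm:
  rows:
    - [0,[0,0,1.5],0]
    - [0,[0,0,1],0]
    - [0,[0,0,0],0]
    - [0,[0,0,0],0]

```text
clock: 33.75
tcp_pos: [0.5171, -0.3074, 0.0228]
orientation: [[0.647, 0.762, 0.0], [0.762, -0.647, -0.0], [0.0, 0.0, -1.0]]
contact_force: [-0.2, 0.5, -1.7]
width: 0.0174
gripper_force: 60.7
```

Emit:
move_arm:
  rows:
    - [0,[0,0,1],0]
    - [0,[0,0,1],0]
    - [0,[0,0,0],0]
    - [0,[0,0,0],0]

```text
clock: 34.15
tcp_pos: [0.5171, -0.3074, 0.0227]
orientation: [[0.647, 0.763, 0.001], [0.763, -0.647, -0.001], [0.0, 0.001, -1.0]]
contact_force: [-3.8, 2.9, 12.0]
width: 0.0173
gripper_force: 62.2
```

Down on the mat. Release, rise, and check from the top and wrist cameras.

Emit:
move_arm:
  rows:
    - [0,[0,0,-1.5],0]
    - [26,[0,0,0],0]
    - [34,[0,0,0],0]
    - [42,[0,0,0],0]
    - [42,[0,0,0],0]
    - [42,[0,0,-10],0]
    - [42,[0,0,-40],0]
    - [42,[0,0,-50],0]
    - [42,[0,0,-20],0]
    - [42,[0,0,0],0]
    - [42,[0,0,0],0]
    - [42,[0,0,0],0]

```text
clock: 35.35
tcp_pos: [0.516, -0.3067, 0.1408]
orientation: [[0.647, 0.763, -0.002], [0.763, -0.647, 0.001], [-0.0, -0.002, -1.0]]
contact_force: [0.3, 0.5, 0.1]
width: 0.0421
gripper_force: 0.0
```

Run:
```python
from h import *
from bench import env
np.set_printoptions(precision=4,suppress=True)
c,s=wrist(env);print(s['clock'],s['tcp_pos'],s['contact_force'])
a=pickle.load(open('w4.pkl','rb'))[0]['frame'];r=cv2.matchTemplate(c['frame'],a[30:190,262:380],5);_,m,_,l=cv2.minMaxLoc(r)
p=(l[0]+59.5,l[1]+77);th=plane(c,p,.014);print(m,l,'throat',th)
u=np.array(s['orientation'])[:,0];o=th-.0725*u
g=np.array([.5231,-.3036]);hd=np.radians(55.6);d=o[:2]-g;print('mat frame',d@[np.cos(hd),np.sin(hd)],d@[-np.sin(hd),np.cos(hd)])
t=env.capture('top');b=pickle.load(open('cams.pkl','rb'))['top']['frame'];f=t['frame'].astype(int)
# lever ball in top view: darkest blob near the screw
best=[]
for ang in range(90,221,3):
    q=proj(t,[.5805+.072*np.cos(np.radians(ang)),.1636+.072*np.sin(np.radians(ang)),.236])[0].round().astype(int)
    best.append((int(f[q[1]-1:q[1]+2,q[0]-1:q[0]+2].mean()),ang))
print(sorted(best)[:5])
```

```text
35.35 [ 0.516  -0.3067  0.1408] [0.2729 0.4959 0.1397]
0.9572291374206543 (261, 35) throat [ 0.5622 -0.2524  0.014 ]
mat frame -0.007811393606873402 0.004127337569919474
[(41, 111), (41, 114), (41, 117), (50, 120), (58, 123)]
```

```bash
python3 -c "
from bench import env
print(env.finish_job())"
```

```text
the job is handed in; nothing more can be done
None
```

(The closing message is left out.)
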